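Slide the drip tray home under the dish rack

TASK

The drip tray of the dish rack has been emptied and left lying crooked on the worktop in front of the rack. Without picking it up, push it gently with the fingertips so that it goes straight in between the rack's two feet, and on until it is fully home against the wire at the back. Do not knock the rack with its clean plates, and leave the salt shaker, spice jar, pepper mill and garlic alone.

Things in the scene. Friction and masses are not known exactly. Their poses are not given: they have to be found in the camera images.
- rack: Fixed wire dish rack with 3 plates. Origin: on the worktop, midway between its 2 front feet; x runs straight in under the rack, y to its left, z up. 10 mm thick runners run along x at y = +-88 mm from x = 0 to 195, clear gap between them 166 mm. A stop wire crosses 12 mm up, its near side at x = 164. Basket and plates: x = 27 to 212, y = +-131, from 45 up to 255 mm high; nothing lower over the gap
- tray: Loose grey plastic drip tray, a shallow open box 200 mm long (x) by 160 wide (y) by 20 high, walls 4 mm, corners rounded to 14 mm, 0.25 to 0.5 kg. Origin: centre of its underside; x along its length, z up. It starts flat on the worktop outside the rack, its +x end towards the rack, turned up to 0.35 rad. Fully home its origin is 64 mm inside the rack (rack x = 64, y = 0) and its near end still stands 36 mm out in front of the feet
- salt_shaker: Glass salt shaker with a grey top, 44 mm across, 90 high, standing; origin at the centre of its underside. Leave alone
- spice_jar: Glass spice jar with a black lid, 41 mm across, 105 high, standing; origin at the centre of its underside. Leave alone
- pepper_mill: Turned dark wood pepper mill, 58 mm across, 150 high, standing; origin at the centre of its underside. Leave alone
- garlic: Bulb of garlic, 60 mm across, 59 high; origin at the centre of its underside. Leave alone

How it is judged (in metres and radians):
At the end, for the whole second after the job is handed in: The tray lies flat and at rest on the worktop between the rack's runners, straight to 0.05 rad and centred to 6 mm, its inner end within 6 mm of the stop wire (x of tray in the frame of rack between 0.058 and 0.07 m and y of tray in the frame of rack between -0.006 and 0.006 m and angle between the x axis of tray and the x axis of rack, either way round below 0.05 rad and height (world z) of tray below 0.004 m and angle between tray's own z axis and vertical below 0.03 rad and linear speed of tray below 0.01 m/s); the robot touches nothing.
It fails at once if the tray is lifted off the worktop (over 8 mm) or tipped (height (world z) of tray above 0.008 m or angle between tray's own z axis and vertical above 0.1 rad).
It fails at once if the tray is rammed into the rack (over 40 N) (contact force between tray and rack above 40 N).
It fails at once if the robot knocks the rack or its plates (over 10 N) (contact force between the arm and rack above 10 N).
It fails at once if the fingers knock the rack or its plates (over 10 N) (contact force between the fingers and rack above 10 N).
It fails at once if the salt shaker, spice jar, pepper mill or garlic is moved by more than 15 mm (distance of any of salt_shaker, spice_jar, pepper_mill, garlic from where it was at the start of the episode above 0.015 m).
It also fails if it takes over 72 s, if anything falls off the work surface, if the arm or the gripper's body presses on something with over 40 N, if the wrist force passes 120 N, or if a joint passes its speed limit or range.

ROBOT

A 6-joint arm with a two-finger parallel gripper is mounted at the origin on a cart in front of the work surface, level with it; the furniture and walls round the work are solid. World frame = base frame: x ahead of the robot, y to its left, z up, the work surface at z = 0. Lengths are in mm, angles in rad, forces in N, time in s.
With the tool pointing down it reaches from about 225 to 725 mm from the base axis. Payload 3.1 kg.
Tool frame: the origin (TCP) lies on the centre line of the jaws, within the pads' length; the fingertips stand 14 mm ahead of it and the grasp point (between the pads) lies 5 mm behind it; z points along the fingers, x is the direction in which the jaws open and shut, and the axes are right-handed (so a half turn about z gives the same grasp; the last joint's range is limited). The gripper opens to 85 mm and grips with 20 to 120 N. Pads are 22 mm wide; open, the fingers measure 114 mm over their backs; the gripper's body (76 mm by 85 mm) begins 54 mm behind the grasp point. The pads swing forward as they close: fully open they stand 13 mm farther back than shut.
Start: joints at [-1.416, 0.048, 0.099, 1.622, 0, 1.443], TCP at [146.484, -504.143, 245.312] pointing down, gripper open.
Joint ranges: [-2.91, 2.91], [-0.99, 1.94], [-1.21, 1.42], [-2.12, 2.29], [-1.49, 1.47], [-3.14, 3.14]. Speed limits (rad/s): [2.79, 2.79, 3.14, 3.14, 3.14, 3.14].

INTERFACE

Orientations are given as a rotation vector (axis times angle).
In Python, from bench import monitor, optics, order, models gives the robot as it stands.
- The arm moves only by the tool jog_arm, never from a script. Its argument "increments" is a list of rows, each a list of 7 numbers: the shift along the tool's x, y, z each as a share of 20 mm, from -1 to 1, then the turn, a rotation vector about the tool's x, y, z each as a share of 0.12 rad, from -1 to 1, then the opening, from 0 (shut) to 1 (fully open). A call has 1 to 5 rows; each row shifts and turns the commanded pose from where the row before left it, along the tool's axes as they then stand; what a row does not reach is not made up. A row lasts 1/8 s, in which the tool goes at most 62.5 mm and 10.7 degrees, less where a joint would pass 70% of its speed; a pose out of reach is approached as far as the arm can. A call with a number of a shift or a turn outside -1 to 1 is refused whole. A call with a gripper value outside its range is refused whole. The fingers move at their own pace and stop on an object; the grip force is fixed at half the most. Time passes only in rows, so rows that do not move let the fingers close. It gives the time, the measured TCP pose, the force and the opening at its end, in the units of the state.
- monitor.state(): the state, without advancing time (a new reading comes with each control period).
- optics.get_image(name): name is "side" or "top" or "wrist"; returns a dict with "frame" (384x512x3 uint8, red, green, blue), "K" (3x3 intrinsics, pixels), "origin" and "attitude" of the camera in the world. Camera axes: x right, y up, looking along -z (the intrinsics and any distortion apply to the point x, -y, -z); pixel columns grow to the right and rows downward; lengths in mm; the calibration is good to about 2 mm. A picture is of the moment at which its call begins. There is no depth.
- order.close_job(): hands the job in, once; it reports no verdict.
Trained networks look in a picture, given as the dict that the camera call returned (one of the last four; its "shot" number tells which), for a name from the list of things; names that differ only in an ending like _2 or _b are one class to them, and where a whole thing is asked for, a point or a joint stands for the part that bears it (a point fixed in the world has none). Each returns a list of dicts, best first, with "confidence" (0 to 1); they miss things now and then, are a little off and sometimes report something else, mostly with a low value. They report only what shows in the picture. A call takes as long as a camera call.
- models.search_frame(picture, name): "position" ([x, y, z] in mm, in world coordinates, good to about 4 mm: the middle of the surface that is visible of it).
- models.masks_of(picture, name): "pixels" (384x512 bool, what is visible of it).
The state is a dict: "t": time; "joint_pos": joint angles; "qvel": joint speeds; "tau": joint torques, N m; "eef_pos": TCP position; "eef_rot": TCP orientation; "wrist_force": force on the tool from outside, world axes, zero at the start; "ft_torque": the same for the moment, N m; "grip_width": finger opening in mm.
Only numpy, scipy, OpenCV 4.12 (cv2) and the standard library are available. Lean on these libraries where they do the work, as an engineer would, in place of code of your own. Each camera call takes 0.05 s, during which the arm holds its last target.

## Working session

There is one attempt and no reset: what is moved stays moved. The work goes in short steps, Python scripts to look and compute and a tool call to move; the robot and the scene stay as the last step left them, time stands still between calls to the robot, and variables do not carry over. Pictures are saved under pics/ and viewed, and the job is handed in when it is done.

Besides the shell and the picture viewer there is one more tool, called after "Call:" by a JSON object that holds its "api" and its "payload". jog_arm: Moves the arm, as the interface text tells. Shift numbers are shares of 20 mm and turn numbers shares of 0.12 rad, none past 1 either way. Its arguments: {"type":"object","properties":{"increments":{"type":"array"}},"required":["increments"]}

```bash
ls; mkdir -p pics; python3 - <<'E'
from bench import monitor, optics, order, models
import cv2
s=monitor.state();print(s)
for n in ["top","side"]:
    p=optics.get_image(n);cv2.imwrite(f"pics/{n}0.png",p["frame"][:,:,::-1]);print(n,p["K"],p["origin"],p["attitude"],[k for k in p])
    for o in ["tray","rack","salt_shaker","spice_jar","pepper_mill","garlic"]:
        print(o,[(d["confidence"],d["position"]) for d in models.search_frame(p,o)[:2]])
E
```

```text
pics
{'t': 0.0, 'joint_pos': array([-1.41579499e+00,  4.87520010e-02,  9.75639456e-02,  1.62200564e+00,
       -1.77167269e-05,  1.44300329e+00]), 'qvel': array([-0.00175164, -0.00025313, -0.00049232,  0.00105384,  0.00056714,
       -0.00027722]), 'tau': array([ 7.01644285e-05, -3.38783491e+01,  3.20015502e+01,  2.03434291e-02,
       -8.25660572e-05,  3.24310754e-06]), 'eef_pos': array([ 146.39011277, -503.56078264,  244.09949296]), 'eef_rot': array([-2.51100373,  1.8852147 ,  0.00271676]), 'wrist_force': array([-0.94590222, -0.05792323,  0.60913018]), 'ft_torque': array([ 0.04064031, -0.00439649,  0.00859848]), 'grip_width': 85.5152565546226}
top [[408.15580801   0.         257.86150423]
 [  0.         408.15580801 193.41876472]
 [  0.           0.           1.        ]] [ 458.03239342   48.05594171 1287.24506779] [ 0.04764967 -0.06677767 -1.57883046] ['frame', 'K', 'origin', 'attitude', 'shot']
tray [(0.69, [527.2, 86.9, 2.0])]
rack [(0.62, [776.6, 10.6, 147.0])]
salt_shaker [(0.69, [552.8, 372.4, 71.1])]
spice_jar [(0.54, [453.1, 434.6, 104.1])]
pepper_mill [(0.73, [575.3, 453.1, 106.3])]
garlic [(0.81, [397.3, -365.0, 38.7])]
side [[445.6732621    0.         257.59408469]
 [  0.         445.6732621  192.42261351]
 [  0.           0.           1.        ]] [-789.1696862    54.27967297 1204.22760022] [ 0.66653684 -0.66483928 -1.47471492] ['frame', 'K', 'origin', 'attitude', 'shot']
tray [(0.97, [532.9, 133.0, 6.8])]
rack [(0.64, [768.8, 98.3, 121.5]), (0.53, [560.3, 463.6, 82.0])]
salt_shaker [(0.65, [538.6, 374.7, 51.0])]
spice_jar [(0.8, [436.3, 440.3, 66.9])]
pepper_mill [(0.59, [561.7, 460.7, 84.2])]
garlic [(0.65, [381.5, -365.2, 31.3])]
```

View pics/top0.png

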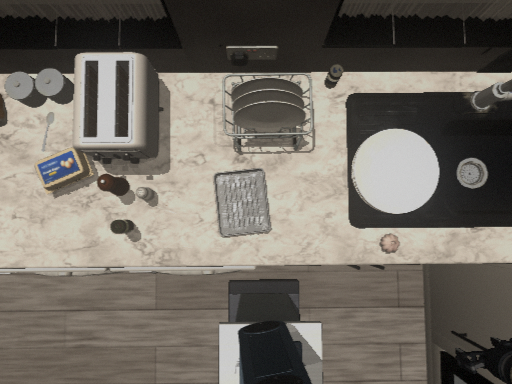

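View pics/side0.png

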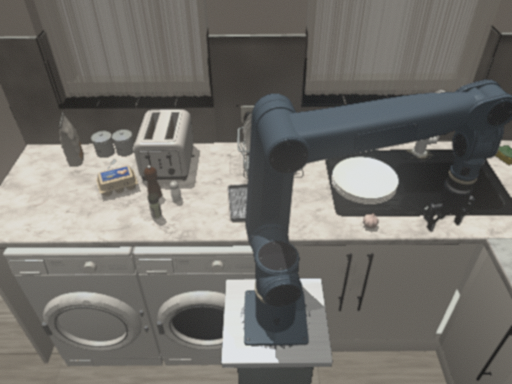

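```bash
cat > h.py <<'E'
import numpy as np, cv2
from scipy.spatial.transform import Rotation as R
def ray(p,u,v,z):
    K=p["K"];d=np.array([(u-K[0,2])/K[0,0],-(v-K[1,2])/K[1,1],-1.0])
    d=R.from_rotvec(p["attitude"]).apply(d);o=np.array(p["origin"])
    return o+d*(z-o[2])/d[2]
def proj(p,X):
    K=p["K"];c=R.from_rotvec(p["attitude"]).inv().apply(np.atleast_2d(X)-np.array(p["origin"]))
    return np.c_[K[0,0]*c[:,0]/-c[:,2]+K[0,2],K[1,1]*-c[:,1]/-c[:,2]+K[1,2]]
E
python3 - <<'E'
from bench import optics,models
from h import *
import pickle
p=optics.get_image("top")
for o in["tray","rack"]:
    m=models.masks_of(p,o)
    for d in m[:1]:
        M=d["pixels"].astype(np.uint8);c=max(cv2.findContours(M,0,2)[0],key=cv2.contourArea)
        r=cv2.minAreaRect(c);b=cv2.boxPoints(r);print(o,d["confidence"],M.sum(),b.round(1).tolist())
        z=20 if o=="tray" else 45
        print([ray(p,*q,z)[:2].round(1).tolist() for q in b])
pickle.dump(p,open("top.pkl","wb"))
f=p["frame"][:,:,::-1]
cv2.imwrite("pics/z1.png",cv2.resize(f[65:165,205:335],None,fx=6,fy=6,interpolation=cv2.INTER_CUBIC))
cv2.imwrite("pics/z2.png",cv2.resize(f[155:245,195:295],None,fx=6,fy=6,interpolation=cv2.INTER_CUBIC))
E
```

```text
tray 0.93 3310 [[212.10000610351562, 172.39999389648438], [264.29998779296875, 166.89999389648438], [271.0, 230.8000030517578], [218.89999389648438, 236.3000030517578]]
[[617.4, 174.3], [633.5, 11.3], [434.1, -7.5], [418.7, 153.8]]
rack 0.71 4545 [[223.0, 148.1999969482422], [227.3000030517578, 71.0999984741211], [312.6000061035156, 75.80000305175781], [308.29998779296875, 153.0]]
[[688.7, 138.4], [931.7, 124.3], [915.3, -141.9], [672.1, -124.0]]
```

View pics/z1.png

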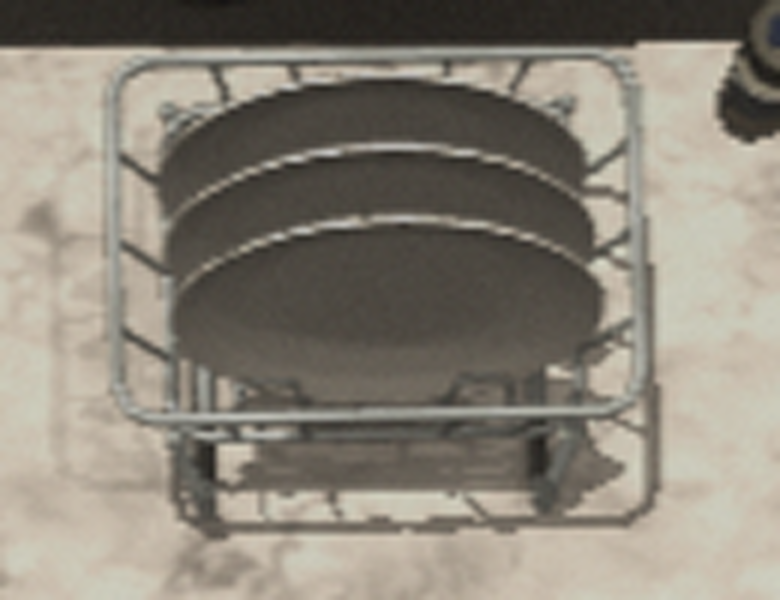

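View pics/z2.png

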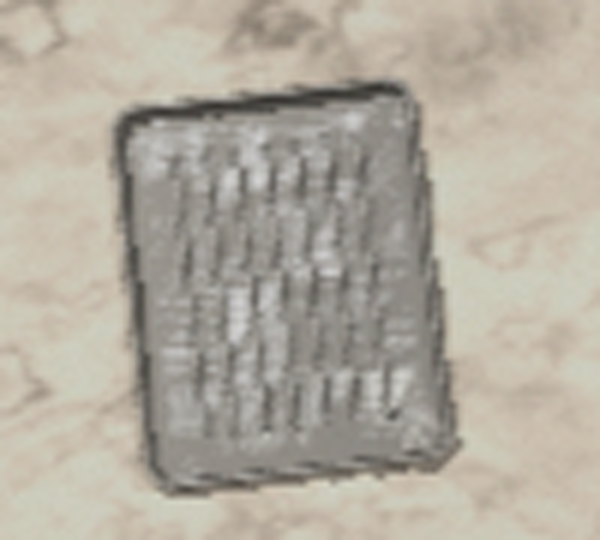

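```bash
python3 - <<'E'
from h import *
import pickle
p=pickle.load(open("top.pkl","rb"))
Z=lambda x,y:(205+(x+.5)/6-.5,65+(y+.5)/6-.5)
for n,z,pts in [("rim",90,[(110,100),(118,380),(632,100),(640,380),(160,418),(600,409)]),("runner ends",10,[(205,500),(545,505)]),("runner left",10,[(205,370),(205,490)]),("runner right",10,[(537,375),(543,490)])]:
    q=np.array([ray(p,*Z(*a),z)[:2] for a in pts]);print(n,q.round(1).tolist())
    for i in range(0,len(q)-1,2): d=q[i+1]-q[i];print("  ang",np.arctan2(d[1],d[0]).round(4))
f=p["frame"][:,:,::-1]
cv2.imwrite("pics/z3.png",cv2.resize(f[120:160,225:315],None,fx=8,fy=8,interpolation=cv2.INTER_CUBIC))
E
```

```text
rim [[883.3, 134.7], [741.3, 131.2], [882.0, -126.5], [739.7, -127.9], [722.1, 110.5], [725.2, -107.7]]
  ang -3.1167
  ang -3.1322
  ang -1.5567
runner ends [[695.8, 91.2], [691.9, -88.2]]
  ang -1.5927
runner left [[765.3, 90.8], [701.1, 91.1]]
  ang 3.1358
runner right [[761.5, -85.0], [699.9, -87.2]]
  ang -3.1059
```

View pics/z3.png

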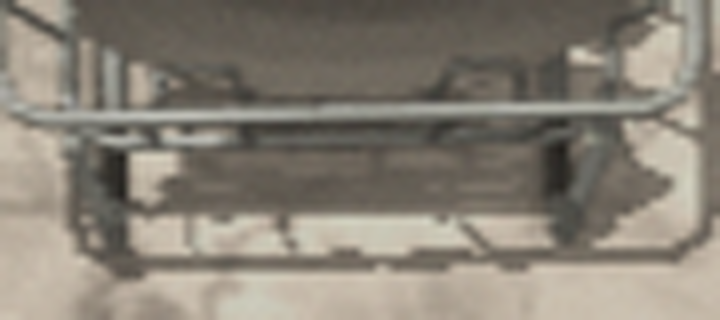

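```bash
cat > plan.py <<'E'
# usage: plan.py x y z yaw nrows [grip]  : rows from the measured pose
import sys;from h import *
from bench import monitor
s=monitor.state();T=R.from_rotvec(s["eef_rot"]);P=np.array(s["eef_pos"])
x,y,z,yaw=map(float,sys.argv[1:5]);n=int(sys.argv[5]);g=float(sys.argv[6]) if len(sys.argv)>6 else 1
tgt=R.from_euler("z",yaw)*R.from_rotvec([np.pi,0,0])
rel=(T.inv()*tgt).as_rotvec();tx=T.as_matrix()[:,0]
print("t",s["t"],"P",P.round(1),"yaw",np.arctan2(tx[1],tx[0]).round(3),"F",s["wrist_force"].round(1),"rel",rel.round(3))
d=(np.array([x,y,z])-P)/n
for i in range(n):
    Ti=T*R.from_rotvec(rel*i/n)
    print([round(float(v),2) for v in Ti.inv().apply(d)/20]+[round(float(v),2) for v in rel/n/.12]+[g])
E
python3 - <<'E'
from bench import optics
import cv2
p=optics.get_image("wrist");cv2.imwrite("pics/w0.png",p["frame"][:,:,::-1]);print(p["origin"],p["attitude"])
E
python3 plan.py 500 230 240 0.1 45
```

```text
[ 224.3336314  -481.86537627  374.14828728] [-0.27670915  0.20817532 -1.27631974]
t 0.9 P [ 146.5 -504.1  245.3] yaw -1.288 F [-0.3 -0.3 -0.3] rel [ 0.    -0.    -1.388]
[-0.67, -0.6, 0.01, 0.0, -0.0, -0.26, 1]
[-0.65, -0.63, 0.01, 0.0, -0.0, -0.26, 1]
[-0.64, -0.65, 0.01, 0.0, -0.0, -0.26, 1]
[-0.61, -0.66, 0.01, 0.0, -0.0, -0.26, 1]
[-0.59, -0.68, 0.01, 0.0, -0.0, -0.26, 1]
[-0.57, -0.7, 0.01, 0.0, -0.0, -0.26, 1]
[-0.55, -0.72, 0.01, 0.0, -0.0, -0.26, 1]
[-0.53, -0.74, 0.01, 0.0, -0.0, -0.26, 1]
[-0.51, -0.75, 0.01, 0.0, -0.0, -0.26, 1]
[-0.48, -0.77, 0.01, 0.0, -0.0, -0.26, 1]
[-0.46, -0.78, 0.01, 0.0, -0.0, -0.26, 1]
[-0.43, -0.79, 0.01, 0.0, -0.0, -0.26, 1]
[-0.41, -0.81, 0.01, 0.0, -0.0, -0.26, 1]
[-0.38, -0.82, 0.01, 0.0, -0.0, -0.26, 1]
[-0.36, -0.83, 0.01, 0.0, -0.0, -0.26, 1]
[-0.33, -0.84, 0.01, 0.0, -0.0, -0.26, 1]
[-0.31, -0.85, 0.01, 0.0, -0.0, -0.26, 1]
[-0.28, -0.86, 0.01, 0.0, -0.0, -0.26, 1]
[-0.25, -0.87, 0.01, 0.0, -0.0, -0.26, 1]
[-0.23, -0.88, 0.01, 0.0, -0.0, -0.26, 1]
[-0.2, -0.88, 0.01, 0.0, -0.0, -0.26, 1]
[-0.17, -0.89, 0.01, 0.0, -0.0, -0.26, 1]
[-0.14, -
[... 228 characters left out ...]
 -0.26, 1]
[0.02, -0.91, 0.01, 0.0, -0.0, -0.26, 1]
[0.05, -0.9, 0.01, 0.0, -0.0, -0.26, 1]
[0.08, -0.9, 0.01, 0.0, -0.0, -0.26, 1]
[0.11, -0.9, 0.01, 0.0, -0.0, -0.26, 1]
[0.13, -0.9, 0.01, 0.0, -0.0, -0.26, 1]
[0.16, -0.89, 0.01, 0.0, -0.0, -0.26, 1]
[0.19, -0.89, 0.01, 0.0, -0.0, -0.26, 1]
[0.22, -0.88, 0.01, 0.0, -0.0, -0.26, 1]
[0.24, -0.87, 0.01, 0.0, -0.0, -0.26, 1]
[0.27, -0.86, 0.01, 0.0, -0.0, -0.26, 1]
[0.3, -0.86, 0.01, 0.0, -0.0, -0.26, 1]
[0.32, -0.85, 0.01, 0.0, -0.0, -0.26, 1]
[0.35, -0.84, 0.01, 0.0, -0.0, -0.26, 1]
[0.37, -0.82, 0.01, 0.0, -0.0, -0.26, 1]
[0.4, -0.81, 0.01, 0.0, -0.0, -0.26, 1]
[0.42, -0.8, 0.01, 0.0, -0.0, -0.26, 1]
[0.45, -0.79, 0.01, 0.0, -0.0, -0.26, 1]
```

View pics/w0.png

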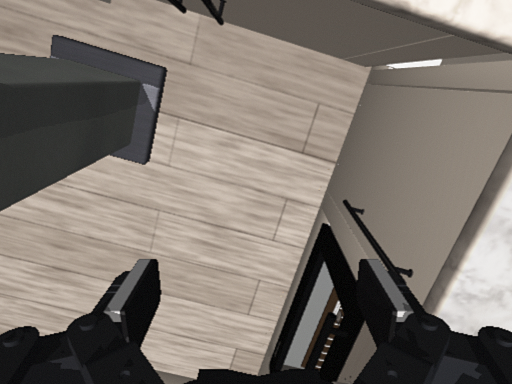

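Call:
{"api": "jog_arm", "payload": {"increments": [[-0.4,-0.5,0,0,0,0,1],[-0.77,-0.97,0,0,0,0,1],[-0.77,-0.97,0,0,0,0,1],[-0.77,-0.97,0,0,0,0,1],[-0.77,-0.97,0,0,0,0,1]]}}

```text
t: 1.52
eef_pos: [211.9, -411.4, 245.4]
eef_rot: [-2.512, 1.886, -0.0]
wrist_force: [0.5, 0.2, 0.2]
grip_width: 85.4
```

Call:
{"api": "jog_arm", "payload": {"increments": [[-0.77,-0.97,0,0,0,0,1],[-0.77,-0.97,0,0,0,0,1],[-0.77,-0.97,0,0,0,0,1],[-0.77,-0.97,0,0,0,0,1],[-0.77,-0.97,0,0,0,0,1]]}}

```text
t: 2.15
eef_pos: [283.4, -310.4, 245.4]
eef_rot: [-2.513, 1.886, -0.001]
wrist_force: [0.5, -0.1, -0.0]
grip_width: 85.6
```

Call:
{"api": "jog_arm", "payload": {"increments": [[-0.77,-0.97,0,0,0,0,1],[-0.77,-0.97,0,0,0,0,1],[-0.77,-0.97,0,0,0,0,1],[-0.77,-0.97,0,0,0,0,1],[-0.77,-0.97,0,0,0,0,1]]}}

```text
t: 2.78
eef_pos: [354.8, -209.4, 245.4]
eef_rot: [-2.513, 1.886, -0.0]
wrist_force: [-0.2, -0.4, 0.4]
grip_width: 85.2
```

Call:
{"api": "jog_arm", "payload": {"increments": [[-0.77,-0.97,0,0,0,0,1],[-0.77,-0.97,0,0,0,0,1],[-0.77,-0.97,0,0,0,0,1],[-0.77,-0.97,0,0,0,0,1],[-0.77,-0.97,0,0,0,0,1]]}}

```text
t: 3.4
eef_pos: [426.3, -108.4, 245.4]
eef_rot: [-2.513, 1.885, -0.0]
wrist_force: [0.9, -0.1, 0.1]
grip_width: 85.1
```

Call:
{"api": "jog_arm", "payload": {"increments": [[-0.77,-0.97,0,0,0,0,1],[-0.77,-0.97,0,0,0,0,1],[-0.77,-0.97,0,0,0,0,1],[-0.77,-0.97,0,0,0,0,1],[0,0,0,0,0,0,1]]}}

```text
t: 4.03
eef_pos: [483.5, -27.5, 245.2]
eef_rot: [-2.515, 1.883, 0.001]
wrist_force: [0.0, -0.0, 0.0]
grip_width: 85.7
```

```bash
python3 - <<'E'
from bench import optics,monitor
from h import *
import pickle
p=optics.get_image("wrist");cv2.imwrite("pics/w1.png",p["frame"][:,:,::-1]);print(p["origin"],p["attitude"],p["K"])
pickle.dump(p,open("w1.pkl","wb"))
E
```

```text
[561.3150864   -4.97005695 373.96327641] [-0.27683396  0.20832319 -1.27328782] [[343.97046879   0.         258.15051885]
 [  0.         343.97046879 192.313047  ]
 [  0.           0.           1.        ]]
```

View pics/w1.png

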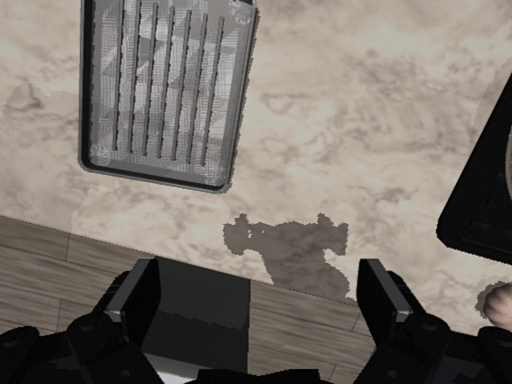

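Call:
{"api": "jog_arm", "payload": {"increments": [[0,0,0,1,0,0,1],[0,0,0,1,0,0,1],[0,0,0,1,0,0,1],[0,0,0,1,0,0,1],[0,0,0,1,0,0,1]]}}

```text
t: 4.7
eef_pos: [482.9, -29.5, 245.7]
eef_rot: [-2.092, 1.572, -0.491]
wrist_force: [-0.3, -0.2, -0.3]
grip_width: 85.8
```

Call:
{"api": "jog_arm", "payload": {"increments": [[0,0,0,0.5,0,0,1],[0,0,0,0,0,0,1]]}}

```text
t: 4.95
eef_pos: [482.0, -29.7, 244.1]
eef_rot: [-2.049, 1.543, -0.527]
wrist_force: [0.3, -0.5, 0.4]
grip_width: 85.4
```

```bash
python3 - <<'E'
from bench import optics,monitor
from h import *
import pickle
p=optics.get_image("wrist");cv2.imwrite("pics/w2.png",cv2.resize(p["frame"][:,:,::-1],(800,600),interpolation=cv2.INTER_CUBIC));print(p["origin"],p["attitude"])
pickle.dump(p,open("w2.pkl","wb"))
E
```

```text
[467.86277614 -34.14242308 395.89717053] [ 0.28784124 -0.21620703 -1.27817431]
```

View pics/w2.png

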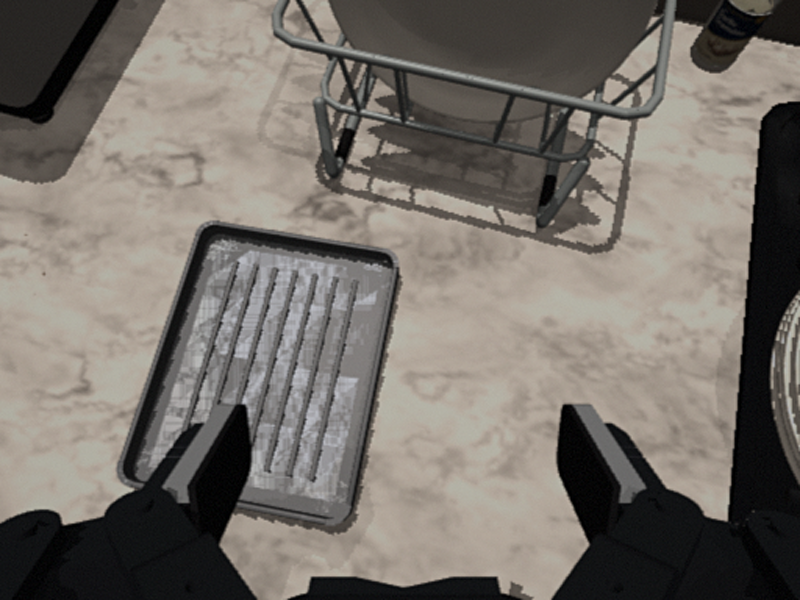

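```bash
python3 - <<'E'
from h import *
import pickle
p=pickle.load(open("w2.pkl","rb"))
q=lambda a,z:ray(p,(a[0]+.5)*.64-.5,(a[1]+.5)*.64-.5,z)[:2]
for z in (0,5):
    a=q((335,178),z);b=q((543,227),z);print("feet",z,a.round(1),b.round(1),(a+b)/2,np.linalg.norm(a-b),np.arctan2(*(a-b)[::-1])-np.pi/2)
E=[((203,232),(120,470)),((215,222),(390,250)),((398,265),(353,515)),((135,487),(335,524))]
L=[]
for a,b in E:
    A,B=q(a,20),q(b,20);d=B-A;print(A.round(1),B.round(1),np.arctan2(d[1],d[0]).round(3));L.append(np.cross(np.r_[A,1],np.r_[B,1]))
c=[]
for i in range(4):
    x=np.cross(L[i],L[(i+1)%4]);c.append(x[:2]/x[2])
c=np.array(c);print(c.round(1).tolist(),c.mean(0),np.linalg.norm(np.roll(c,-1,0)-c,axis=1))
f=p["frame"][:,:,::-1]
cv2.imwrite("pics/z4.png",cv2.resize(f[50:160,170:400],None,fx=3.4,fy=3.4,interpolation=cv2.INTER_CUBIC))
E
```

```text
feet 0 [690.5  90.5] [693.6 -87.9] [692.03640765   1.32974421] 178.4666299620738 0.017704692177697545
feet 5 [687.6  89. ] [690.8 -87.2] [689.20519732   0.88174698] 176.21267813761196 0.017704692177697323
[605.2 167.4] [426.6 151.2] -3.051
[615.8 161.8] [630.6  23.7] -1.464
[620.3  14.3] [443.   -6.9] -3.023
[419.5 136.9] [434.6   2.7] -1.459
[[615.1, 168.3], [631.4, 15.6], [435.7, -7.7], [418.0, 150.4]] [525.08441277  81.64390401] [153.54706698 197.06792712 159.11809927 197.89577868]
```

View pics/z4.png

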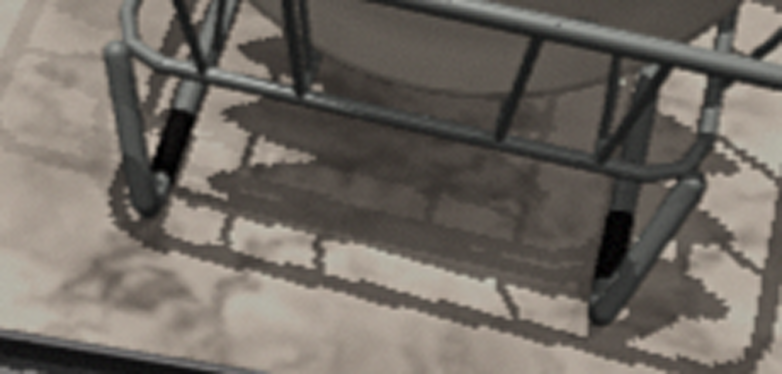

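```bash
python3 plan.py 513 203 120 0.103 18
```

```text
t 5.0 P [482.7 -29.7 245. ] yaw -1.29 F [-0.  -0.3  0.5] rel [-0.547 -0.458 -1.338]
[-0.6, 0.01, 0.43, -0.25, -0.21, -0.62, 1]
[-0.58, -0.05, 0.45, -0.25, -0.21, -0.62, 1]
[-0.57, -0.11, 0.46, -0.25, -0.21, -0.62, 1]
[-0.55, -0.16, 0.47, -0.25, -0.21, -0.62, 1]
[-0.52, -0.22, 0.48, -0.25, -0.21, -0.62, 1]
[-0.49, -0.27, 0.48, -0.25, -0.21, -0.62, 1]
[-0.45, -0.32, 0.49, -0.25, -0.21, -0.62, 1]
[-0.42, -0.37, 0.49, -0.25, -0.21, -0.62, 1]
[-0.38, -0.41, 0.49, -0.25, -0.21, -0.62, 1]
[-0.33, -0.45, 0.48, -0.25, -0.21, -0.62, 1]
[-0.28, -0.49, 0.48, -0.25, -0.21, -0.62, 1]
[-0.23, -0.52, 0.47, -0.25, -0.21, -0.62, 1]
[-0.18, -0.55, 0.46, -0.25, -0.21, -0.62, 1]
[-0.13, -0.58, 0.44, -0.25, -0.21, -0.62, 1]
[-0.07, -0.6, 0.43, -0.25, -0.21, -0.62, 1]
[-0.02, -0.61, 0.41, -0.25, -0.21, -0.62, 1]
[0.04, -0.63, 0.39, -0.25, -0.21, -0.62, 1]
[0.09, -0.63, 0.37, -0.25, -0.21, -0.62, 1]
```

Call:
{"api": "jog_arm", "payload": {"increments": [[-0.6,0.01,0.43,-0.25,-0.21,-0.62,1],[-0.58,-0.05,0.45,-0.25,-0.21,-0.62,1],[-0.57,-0.11,0.46,-0.25,-0.21,-0.62,1],[-0.55,-0.16,0.47,-0.25,-0.21,-0.62,1],[-0.52,-0.22,0.48,-0.25,-0.21,-0.62,1]]}}

```text
t: 5.62
eef_pos: [492.4, 36.1, 211.1]
eef_rot: [-2.457, 1.156, -0.415]
wrist_force: [0.1, -0.1, 0.1]
grip_width: 85.4
```

Call:
{"api": "jog_arm", "payload": {"increments": [[-0.49,-0.27,0.48,-0.25,-0.21,-0.62,1],[-0.45,-0.32,0.49,-0.25,-0.21,-0.62,1],[-0.42,-0.37,0.49,-0.25,-0.21,-0.62,1],[-0.38,-0.41,0.49,-0.25,-0.21,-0.62,1],[-0.33,-0.45,0.48,-0.25,-0.21,-0.62,1]]}}

```text
t: 6.25
eef_pos: [501.2, 101.0, 176.2]
eef_rot: [-2.791, 0.701, -0.279]
wrist_force: [-0.5, 0.5, 0.4]
grip_width: 85.8
```

Call:
{"api": "jog_arm", "payload": {"increments": [[-0.28,-0.49,0.48,-0.25,-0.21,-0.62,1],[-0.23,-0.52,0.47,-0.25,-0.21,-0.62,1],[-0.18,-0.55,0.46,-0.25,-0.21,-0.62,1],[-0.13,-0.58,0.44,-0.25,-0.21,-0.62,1],[-0.07,-0.6,0.43,-0.25,-0.21,-0.62,1]]}}

```text
t: 6.88
eef_pos: [510.2, 165.9, 141.2]
eef_rot: [-3.038, 0.176, -0.119]
wrist_force: [-0.2, 0.0, -0.4]
grip_width: 85.5
```

Call:
{"api": "jog_arm", "payload": {"increments": [[-0.02,-0.61,0.41,-0.25,-0.21,-0.62,1],[0.04,-0.63,0.39,-0.25,-0.21,-0.62,1],[0.09,-0.63,0.37,-0.25,-0.21,-0.62,1],[0,0,0,0,0,0,1]]}}

```text
t: 7.38
eef_pos: [514.7, 205.3, 119.5]
eef_rot: [-3.134, -0.167, -0.01]
wrist_force: [0.6, 0.3, 0.0]
grip_width: 85.4
```

```bash
python3 plan.py 513 203 30 0.103 6
```

```text
t 7.375 P [514.7 205.3 119.5] yaw 0.107 F [0.6 0.3 0. ] rel [-0.002 -0.007  0.004]
[-0.02, 0.02, 0.75, -0.0, -0.01, 0.0, 1]
[-0.02, 0.02, 0.75, -0.0, -0.01, 0.0, 1]
[-0.02, 0.02, 0.75, -0.0, -0.01, 0.0, 1]
[-0.02, 0.02, 0.75, -0.0, -0.01, 0.0, 1]
[-0.02, 0.02, 0.75, -0.0, -0.01, 0.0, 1]
[-0.02, 0.02, 0.75, -0.0, -0.01, 0.0, 1]
```

Call:
{"api": "jog_arm", "payload": {"increments": [[0,0,0.9,0,0,0,1],[0,0,0.9,0,0,0,1],[0,0,0.9,0,0,0,1],[0,0,0.9,0,0,0,1],[0,0,0.8,0,0,0,1]]}}

```text
t: 8.0
eef_pos: [514.5, 204.0, 30.8]
eef_rot: [-3.134, -0.163, -0.011]
wrist_force: [-0.5, 0.0, -0.9]
grip_width: 85.7
```

Call:
{"api": "jog_arm", "payload": {"increments": [[0,0,0.2,0,0,0,1],[0,0,0.2,0,0,0,1],[0,0,0,0,0,0,1]]}}

```text
t: 8.38
eef_pos: [515.4, 204.5, 24.8]
eef_rot: [-3.134, -0.164, -0.014]
wrist_force: [-0.8, -0.1, 1.0]
grip_width: 85.1
```

```bash
python3 - <<'E'
from bench import optics,monitor
from h import *
import pickle
p=optics.get_image("wrist");cv2.imwrite("pics/w3.png",cv2.resize(p["frame"][:,:,::-1],(800,600),interpolation=cv2.INTER_CUBIC));print(p["origin"],p["attitude"])
pickle.dump(p,open("w3.pkl","wb"))
s=monitor.state();T=R.from_rotvec(s["eef_rot"]);P=s["eef_pos"]
for z in (1,14):
  print(z,(proj(p,P+T.apply([[42.7,-11,z],[42.7,11,z],[-42.7,-11,z]]))*1.5625).round(0).tolist())
E
```

```text
[505.2737723  284.59163849 153.82938718] [-0.31851686 -0.02537942  0.10212967]
1 [[565.0, 395.0], [557.0, 464.0], [248.0, 395.0]]
14 [[552.0, 373.0], [546.0, 438.0], [260.0, 373.0]]
```

View pics/w3.png

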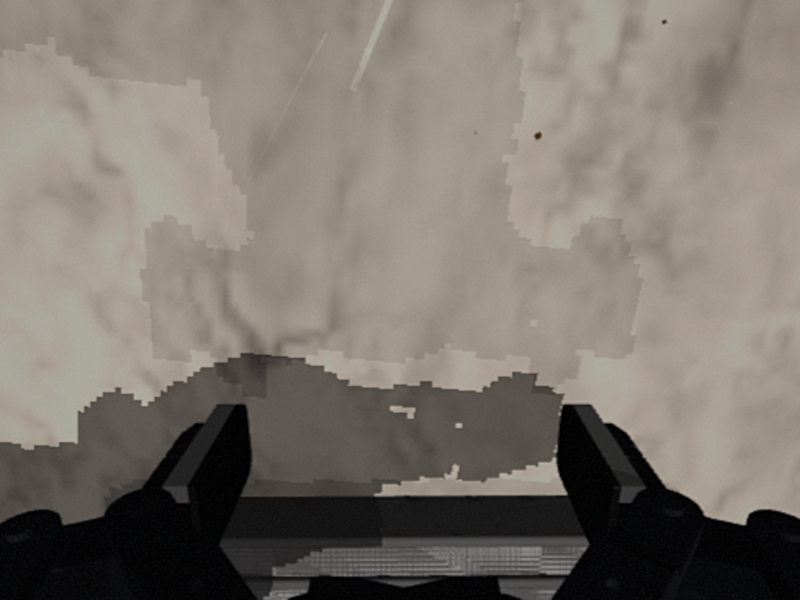

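Call:
{"api": "jog_arm", "payload": {"increments": [[0,0,0.3,0,0,0,1],[0,0,0.3,0,0,0,1],[0,0,0.2,0,0,0,1],[0,0,0,0,0,0,1]]}}

```text
t: 8.93
eef_pos: [514.6, 204.3, 7.7]
eef_rot: [-3.134, -0.164, -0.011]
wrist_force: [-1.0, -0.1, -0.5]
grip_width: 85.9
```

Call:
{"api": "jog_arm", "payload": {"increments": [[0,0,0.15,0,0,0,1],[0,0,0,0,0,0,1]]}}

```text
t: 9.18
eef_pos: [515.1, 204.4, 5.2]
eef_rot: [-3.134, -0.164, -0.012]
wrist_force: [-0.4, -0.2, -0.3]
grip_width: 85.2
```

Call:
{"api": "jog_arm", "payload": {"increments": [[0,0,0.1,0,0,0,1],[0,0,0,0,0,0,1]]}}

```text
t: 9.43
eef_pos: [515.1, 204.4, 3.3]
eef_rot: [-3.134, -0.164, -0.012]
wrist_force: [-0.3, -0.2, 0.5]
grip_width: 85.0
```

```bash
python3 - <<'E'
from bench import optics,monitor
from h import *
p=optics.get_image("wrist");cv2.imwrite("pics/w4.png",cv2.resize(p["frame"][:,:,::-1],(800,600),interpolation=cv2.INTER_CUBIC))
E
python3 plan.py 513 203 8 0.103 1
```

```text
t 9.475 P [515.2 204.4   3.4] yaw 0.105 F [0.5 0.3 1.4] rel [-0.003 -0.008  0.002]
[-0.11, 0.06, -0.23, -0.03, -0.07, 0.01, 1]
```

View pics/w4.png

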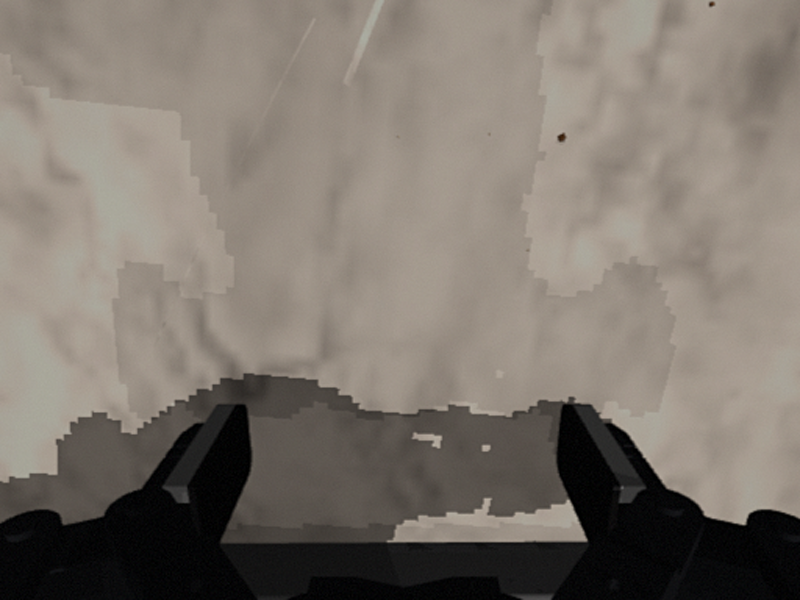

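Call:
{"api": "jog_arm", "payload": {"increments": [[0,0,-0.18,0,0,0,1],[0,0.6,0,0,0,0,1],[0,0.4,0,0,0,0,1],[0,0.2,0,0,0,0,1],[0,0.2,0,0,0,0,1]]}}

```text
t: 10.1
eef_pos: [518.1, 176.1, 6.9]
eef_rot: [-3.134, -0.163, -0.012]
wrist_force: [0.4, 0.4, -0.4]
grip_width: 85.2
```

Call:
{"api": "jog_arm", "payload": {"increments": [[0,0.25,0,0,0,0,1],[0,0.25,0,0,0,0,1],[0,0.25,0,0,0,0,1],[0,0.25,0,0,0,0,1]]}}

```text
t: 10.6
eef_pos: [520.2, 156.6, 6.9]
eef_rot: [-3.133, -0.164, -0.013]
wrist_force: [-0.8, 2.3, -1.0]
grip_width: 85.0
```

```bash
python3 - <<'E'
from bench import optics,monitor
from h import *
p=optics.get_image("wrist");cv2.imwrite("pics/w5.png",p["frame"][:,:,::-1])
E
python3 plan.py 523 89 7 0.018 14
```

```text
t 10.65 P [520.3 155.9   6.9] yaw 0.104 F [-0.3  1.2 -0.8] rel [-0.003 -0.008  0.086]
[-0.02, 0.24, -0.0, -0.0, -0.0, 0.05, 1]
[-0.01, 0.24, -0.0, -0.0, -0.0, 0.05, 1]
[-0.01, 0.24, -0.0, -0.0, -0.0, 0.05, 1]
[-0.01, 0.24, -0.0, -0.0, -0.0, 0.05, 1]
[-0.01, 0.24, -0.0, -0.0, -0.0, 0.05, 1]
[-0.01, 0.24, -0.0, -0.0, -0.0, 0.05, 1]
[-0.01, 0.24, -0.0, -0.0, -0.0, 0.05, 1]
[-0.01, 0.24, -0.0, -0.0, -0.0, 0.05, 1]
[-0.0, 0.24, -0.0, -0.0, -0.0, 0.05, 1]
[-0.0, 0.24, -0.0, -0.0, -0.0, 0.05, 1]
[-0.0, 0.24, -0.0, -0.0, -0.0, 0.05, 1]
[0.0, 0.24, -0.0, -0.0, -0.0, 0.05, 1]
[0.0, 0.24, -0.0, -0.0, -0.0, 0.05, 1]
[0.0, 0.24, -0.0, -0.0, -0.0, 0.05, 1]
```

View pics/w5.png

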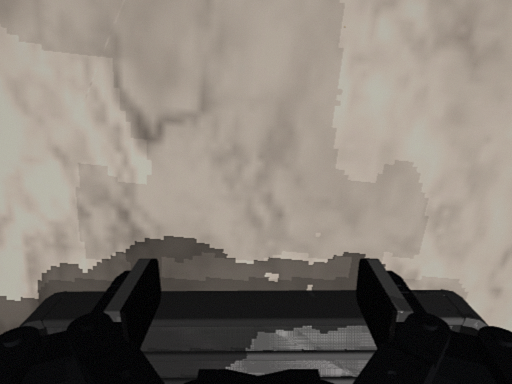

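Call:
{"api": "jog_arm", "payload": {"increments": [[0,0.24,0,0,0,0.05,1],[0,0.24,0,0,0,0.05,1],[0,0.24,0,0,0,0.05,1],[0,0.24,0,0,0,0.05,1],[0,0.24,0,0,0,0.05,1]]}}

```text
t: 11.28
eef_pos: [522.5, 132.5, 6.9]
eef_rot: [-3.136, -0.116, -0.013]
wrist_force: [0.0, 2.6, 0.7]
grip_width: 85.2
```

Call:
{"api": "jog_arm", "payload": {"increments": [[0,0.24,0,0,0,0.05,1],[0,0.24,0,0,0,0.05,1],[0,0.24,0,0,0,0.05,1],[0,0.24,0,0,0,0.05,1],[0,0.24,0,0,0,0.05,1]]}}

```text
t: 11.9
eef_pos: [524.1, 108.6, 6.9]
eef_rot: [-3.137, -0.069, -0.013]
wrist_force: [-0.2, 4.0, 1.1]
grip_width: 85.5
```

```bash
cat > look.py <<'E'
import sys
from bench import optics,models
from h import *
import pickle
n=sys.argv[1]
p=optics.get_image("top");pickle.dump(p,open("top.pkl","wb"))
for d in models.masks_of(p,"tray")[:1]:
    M=d["pixels"].astype(np.uint8);c=max(cv2.findContours(M,0,2)[0],key=cv2.contourArea)
    b=cv2.boxPoints(cv2.minAreaRect(c));w=np.array([ray(p,*q,20)[:2] for q in b]);print(d["confidence"],b.round(1).tolist(),w.round(1).tolist(),w.mean(0))
    for i in range(4):
        e=w[(i+1)%4]-w[i];print(np.linalg.norm(e).round(1),np.arctan2(e[1],e[0]).round(3))
f=p["frame"][:,:,::-1]
cv2.imwrite(f"pics/{n}.png",cv2.resize(f[120:250,190:330],None,fx=4.5,fy=4.5,interpolation=cv2.INTER_CUBIC))
E
python3 look.py t1; python3 plan.py 523 89 7 0.018 4
```

```text
0.86 [[241.8000030517578, 170.10000610351562], [287.0, 167.1999969482422], [291.20001220703125, 232.8000030517578], [246.0, 235.6999969482422]] [[623.7, 81.7], [631.8, -59.7], [427.4, -69.9], [419.8, 69.9]] [525.66528653   5.50261588]
141.6 -1.514
204.6 -3.092
140.0 1.625
204.2 0.058
t 12.0 P [524.1 108.    6.9] yaw 0.044 F [0.5 1.5 0.8] rel [-0.003 -0.008  0.026]
[-0.02, 0.24, -0.0, -0.01, -0.02, 0.05, 1]
[-0.02, 0.24, -0.0, -0.01, -0.02, 0.05, 1]
[-0.02, 0.24, -0.0, -0.01, -0.02, 0.05, 1]
[-0.02, 0.24, -0.0, -0.01, -0.02, 0.05, 1]
```

View pics/t1.png

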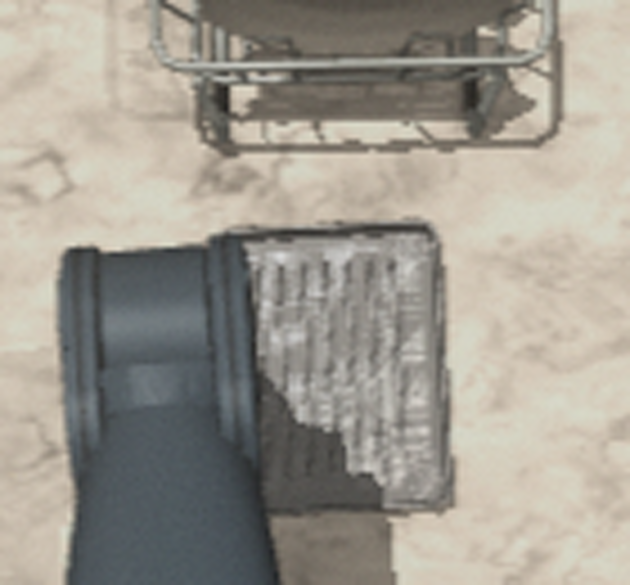

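Call:
{"api": "jog_arm", "payload": {"increments": [[-0.02,0.24,0,0,0,0.05,1],[-0.02,0.24,0,0,0,0.05,1],[-0.02,0.24,0,0,0,0.05,1],[-0.02,0.2,0,0,0,0.05,1],[0,0,0,0,0,0,1]]}}

```text
t: 12.62
eef_pos: [523.2, 89.7, 6.8]
eef_rot: [-3.139, -0.031, -0.013]
wrist_force: [1.7, 2.7, 1.4]
grip_width: 85.6
```

Call:
{"api": "jog_arm", "payload": {"increments": [[0,-0.3,0,0,0,0,1],[0,-0.8,0,0,0,0,1],[0,-1,-0.5,0,0,0,1],[0,-0.5,-1,0,0,0,1],[0,0,-1,0,0,0,1]]}}

```text
t: 13.25
eef_pos: [520.6, 143.6, 56.6]
eef_rot: [-3.138, -0.035, -0.01]
wrist_force: [0.2, -1.2, 0.2]
grip_width: 85.5
```

```bash
python3 plan.py 385 -4 70 1.589 19
```

```text
t 13.25 P [520.6 143.6  56.6] yaw 0.023 F [ 0.2 -1.2  0.2] rel [ 0.002 -0.007 -1.566]
[-0.37, 0.38, -0.04, 0.0, -0.0, -0.69, 1]
[-0.4, 0.35, -0.04, 0.0, -0.0, -0.69, 1]
[-0.42, 0.32, -0.04, 0.0, -0.0, -0.69, 1]
[-0.45, 0.28, -0.04, 0.0, -0.0, -0.69, 1]
[-0.47, 0.24, -0.04, 0.0, -0.0, -0.69, 1]
[-0.49, 0.2, -0.04, 0.0, -0.0, -0.69, 1]
[-0.5, 0.16, -0.04, 0.0, -0.0, -0.69, 1]
[-0.51, 0.12, -0.04, 0.0, -0.0, -0.69, 1]
[-0.52, 0.08, -0.04, 0.0, -0.0, -0.69, 1]
[-0.53, 0.03, -0.04, 0.0, -0.0, -0.69, 1]
[-0.53, -0.01, -0.04, 0.0, -0.0, -0.69, 1]
[-0.52, -0.05, -0.04, 0.0, -0.0, -0.69, 1]
[-0.52, -0.1, -0.04, 0.0, -0.0, -0.69, 1]
[-0.51, -0.14, -0.04, 0.0, -0.0, -0.69, 1]
[-0.5, -0.18, -0.04, 0.0, -0.0, -0.69, 1]
[-0.48, -0.22, -0.04, 0.0, -0.0, -0.69, 1]
[-0.46, -0.26, -0.04, 0.0, -0.0, -0.69, 1]
[-0.44, -0.3, -0.04, 0.0, -0.0, -0.69, 1]
[-0.41, -0.33, -0.04, 0.0, -0.0, -0.69, 1]
```

Call:
{"api": "jog_arm", "payload": {"increments": [[-0.37,0.38,-0.04,0,0,-0.69,1],[-0.4,0.35,-0.04,0,0,-0.69,1],[-0.42,0.32,-0.04,0,0,-0.69,1],[-0.45,0.28,-0.04,0,0,-0.69,1],[-0.47,0.24,-0.04,0,0,-0.69,1]]}}

```text
t: 13.88
eef_pos: [484.8, 103.7, 60.0]
eef_rot: [-3.065, -0.682, -0.012]
wrist_force: [-0.2, 0.2, 0.8]
grip_width: 85.5
```

Call:
{"api": "jog_arm", "payload": {"increments": [[-0.49,0.2,-0.04,0,0,-0.69,1],[-0.5,0.16,-0.04,0,0,-0.69,1],[-0.51,0.12,-0.04,0,0,-0.69,1],[-0.52,0.08,-0.04,0,0,-0.69,1],[-0.53,0.03,-0.04,0,0,-0.69,1]]}}

```text
t: 14.5
eef_pos: [449.1, 64.8, 63.6]
eef_rot: [-2.861, -1.298, -0.012]
wrist_force: [0.2, 0.9, 0.7]
grip_width: 85.0
```

Call:
{"api": "jog_arm", "payload": {"increments": [[-0.53,-0.01,-0.04,0,0,-0.69,1],[-0.52,-0.05,-0.04,0,0,-0.69,1],[-0.52,-0.1,-0.04,0,0,-0.69,1],[-0.51,-0.14,-0.04,0,0,-0.69,1],[-0.5,-0.18,-0.04,0,0,-0.69,1]]}}

```text
t: 15.12
eef_pos: [413.6, 25.8, 67.2]
eef_rot: [2.532, 1.858, 0.012]
wrist_force: [0.1, -0.3, -0.4]
grip_width: 85.4
```

Call:
{"api": "jog_arm", "payload": {"increments": [[-0.48,-0.22,-0.04,0,0,-0.69,1],[-0.46,-0.26,-0.04,0,0,-0.69,1],[-0.44,-0.3,-0.04,0,0,-0.69,1],[-0.41,-0.33,-0.04,0,0,-0.69,1],[0,0,0,0,0,0,1]]}}

```text
t: 15.75
eef_pos: [385.3, -5.6, 70.1]
eef_rot: [2.195, 2.244, 0.012]
wrist_force: [0.1, -0.9, 0.3]
grip_width: 85.6
```

```bash
python3 plan.py 385 -4 7 1.589 4;python3 look.py t2
python3 - <<'E'
from bench import optics
import cv2
p=optics.get_image("wrist");cv2.imwrite("pics/w6.png",p["frame"][:,:,::-1])
E
```

```text
t 15.75 P [385.3  -5.6  70.1] yaw 1.593 F [ 0.1 -0.9  0.3] rel [ 0.007 -0.004  0.004]
[0.02, -0.01, 0.79, 0.02, -0.01, 0.01, 1]
[0.02, -0.01, 0.79, 0.02, -0.01, 0.01, 1]
[0.02, -0.01, 0.79, 0.02, -0.01, 0.01, 1]
[0.02, -0.0, 0.79, 0.02, -0.01, 0.01, 1]
0.96 [[242.3000030517578, 170.60000610351562], [293.79998779296875, 169.10000610351562], [295.6000061035156, 233.60000610351562], [244.10000610351562, 235.10000610351562]] [[622.3, 80.1], [625.6, -80.9], [424.6, -83.3], [421.7, 75.9]] [523.5650344   -2.07465586]
161.1 -1.551
201.0 -3.13
159.2 1.589
200.6 0.021
```

View pics/t2.png

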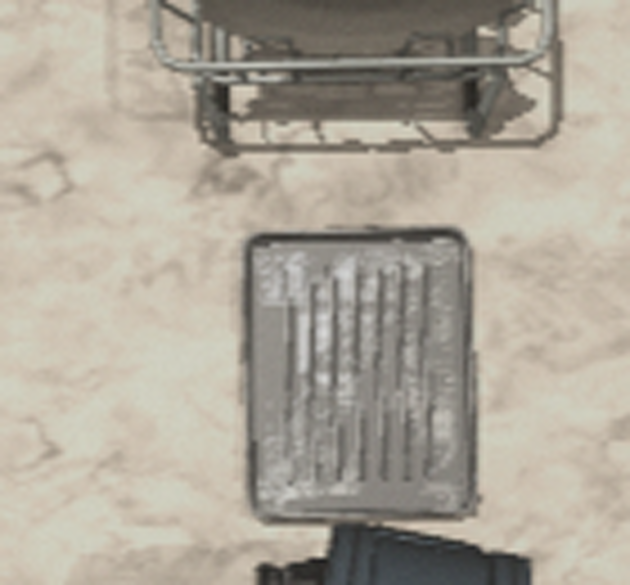

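View pics/w6.png

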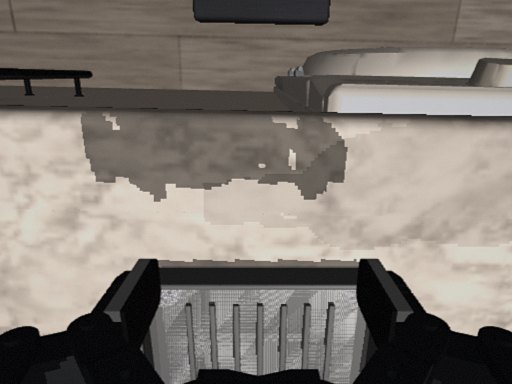

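Call:
{"api": "jog_arm", "payload": {"increments": [[0,0,0.9,0,0,0,1],[0.05,0,0.9,0,0,0.03,1],[0,0,0.8,0,0,0,1],[0,0,0.55,0,0,0,1],[0,0,0,0,0,0,1]]}}

```text
t: 16.52
eef_pos: [385.3, -4.4, 6.3]
eef_rot: [2.199, 2.242, 0.011]
wrist_force: [0.2, 0.2, 0.3]
grip_width: 85.6
```

Call:
{"api": "jog_arm", "payload": {"increments": [[0,0.6,0,0,0,0,1],[0,0.4,0,0,0,0,1],[0,0.25,0,0,0,0,1],[0,0.25,0,0,0,0,1],[0,0.25,0,0,0,0,1]]}}

```text
t: 17.15
eef_pos: [419.2, -3.9, 7.3]
eef_rot: [-2.199, -2.242, -0.007]
wrist_force: [-5.6, 0.1, 4.8]
grip_width: 85.4
```

Call:
{"api": "jog_arm", "payload": {"increments": [[0,0.25,0,0,0,0,1],[0,0.25,0,0,0,0,1],[0,0.25,0,0,0,0,1],[0,0.25,0,0,0,0,1],[0,0.25,0,0,0,0,1]]}}

```text
t: 17.77
eef_pos: [445.7, -3.4, 7.3]
eef_rot: [2.199, 2.242, 0.012]
wrist_force: [-2.2, -0.2, -0.4]
grip_width: 85.7
```

```bash
python3 plan.py 644 0 7 1.589 40|head -2;python3 look.py t3
```

```text
t 17.775 P [445.7  -3.4   7.3] yaw 1.59 F [-2.2 -0.2 -0.4] rel [ 0.006 -0.004  0.001]
[-0.0, 0.25, 0.0, 0.0, -0.0, 0.0, 1]
0.76 [[242.0, 160.0], [294.0, 160.0], [294.0, 223.0], [242.0, 223.0]] [[655.6, 80.9], [654.4, -82.1], [457.5, -79.0], [458.9, 82.2]] [5.56620262e+02 4.99308100e-01]
163.0 -1.578
197.0 3.126
161.1 1.562
196.7 -0.006
```

View pics/t3.png

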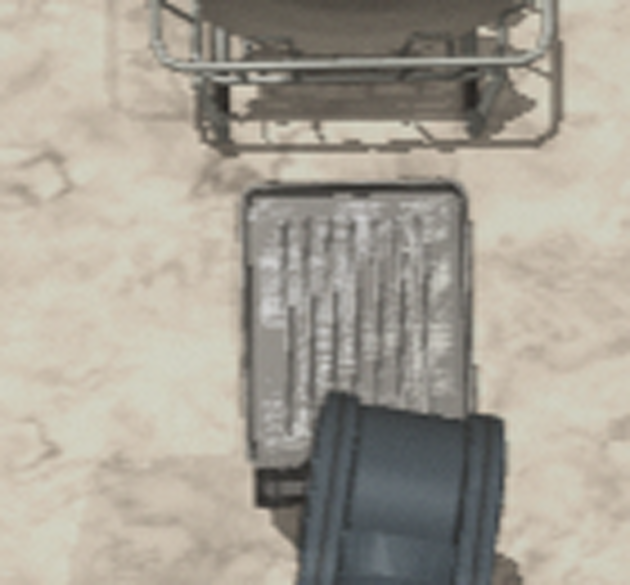

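Call:
{"api": "jog_arm", "payload": {"increments": [[0,0.25,0,0,0,0,1],[0,0.25,0,0,0,0,1],[0,0.25,0,0,0,0,1],[0,0.2,0,0,0,0,1],[0,0.0,0,0,0,0,1]]}}

```text
t: 18.5
eef_pos: [466.2, -3.1, 8.3]
eef_rot: [2.197, 2.24, 0.015]
wrist_force: [0.1, 0.4, 0.3]
grip_width: 85.2
```

```bash
python3 look.py t4 | tail -0; python3 plan.py 644 0 7 1.589 40|head -1; python3 - <<'E'
from bench import optics
from h import *
import pickle
f=np.mean([optics.get_image("top")["frame"].astype(float) for i in range(8)],0)[120:175,230:305,::-1]
f=np.clip((f/255)**.5*255,0,255).astype(np.uint8)
cv2.imwrite("pics/t5.png",cv2.resize(f,None,fx=10,fy=10,interpolation=cv2.INTER_CUBIC))
E
```

```text
t 18.6 P [466.2  -3.2   8.5] yaw 1.59 F [-0.2 -0.1  0.3] rel [ 0.01  -0.004  0.001]Exception ignored on flushing sys.stdout:
BrokenPipeError: [Errno 32] Broken pipe
```

View pics/t5.png

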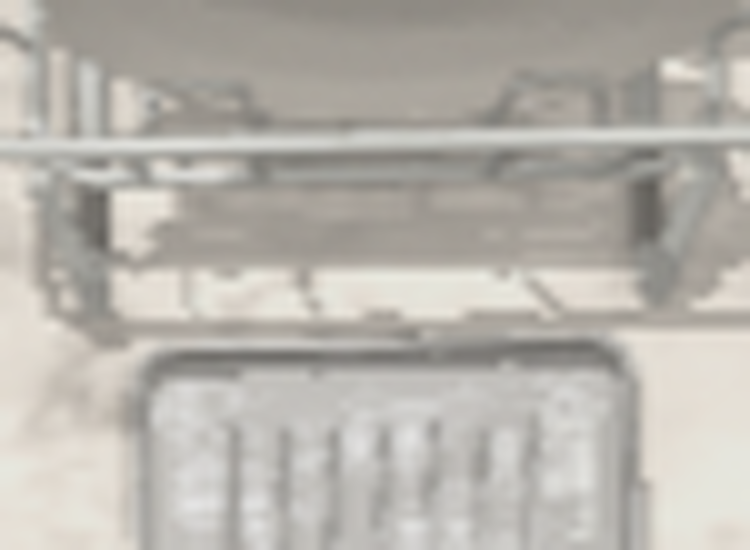

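Call:
{"api": "jog_arm", "payload": {"increments": [[0.0,0.2,0.05,0,0,0,1],[0.04,0.2,0,0,0,0,1],[0.04,0.2,0,0,0,0,1],[0.04,0.15,0,0,0,0,1],[0.04,0.15,0,0,0,0,1]]}}

```text
t: 19.62
eef_pos: [483.0, 0.6, 6.7]
eef_rot: [2.198, 2.241, 0.013]
wrist_force: [-3.1, -0.5, -1.2]
grip_width: 85.3
```

Call:
{"api": "jog_arm", "payload": {"increments": [[0.04,0.15,0,0,0,0,1],[0.02,0.15,0,0,0,0,1],[0.0,0.15,0,0,0,0,1]]}}

```text
t: 20.0
eef_pos: [492.2, 2.1, 7.1]
eef_rot: [2.198, 2.242, 0.013]
wrist_force: [-1.6, 0.4, -1.3]
grip_width: 85.4
```

```bash
 python3 - <<'E'
from bench import optics
from h import *
import pickle
f=np.mean([optics.get_image("top")["frame"].astype(float) for i in range(4)],0)[120:175,230:305,::-1]
f=np.clip((f/255)**.5*255,0,255).astype(np.uint8)
cv2.imwrite("pics/t6.png",cv2.resize(f,None,fx=10,fy=10,interpolation=cv2.INTER_CUBIC))
E
```

```text
(no output)
```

View pics/t6.png

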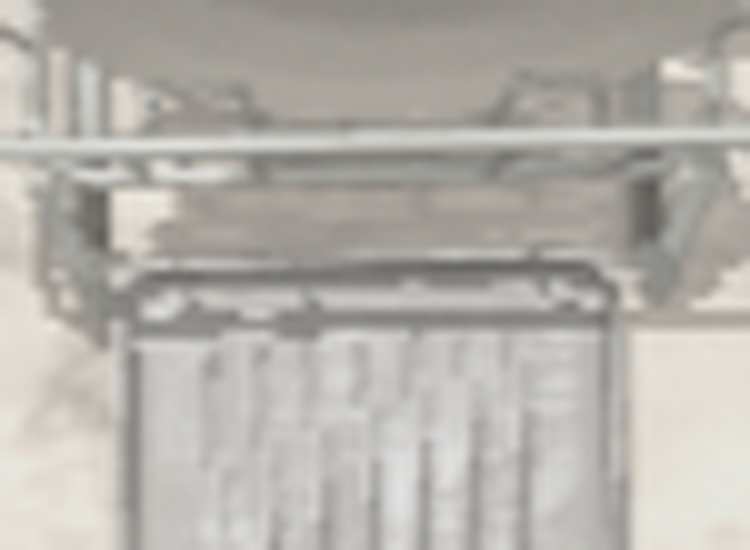

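Call:
{"api": "jog_arm", "payload": {"increments": [[0,0.2,0,0,0,0,1],[0,0.2,0,0,0,0,1],[0,0.2,0,0,0,0,1],[0,0.2,0,0,0,0,1],[0,0.2,0,0,0,0,1]]}}

```text
t: 20.82
eef_pos: [512.2, 2.2, 7.5]
eef_rot: [2.198, 2.241, 0.013]
wrist_force: [-4.9, 0.7, 3.6]
grip_width: 85.4
```

Call:
{"api": "jog_arm", "payload": {"increments": [[0,0.2,0,0,0,0,1],[0,0.2,0,0,0,0,1],[0,0.2,0,0,0,0,1],[0,0.2,0,0,0,0,1],[0,0.2,0,0,0,0,1]]}}

```text
t: 21.45
eef_pos: [532.3, 2.6, 7.6]
eef_rot: [2.198, 2.241, 0.013]
wrist_force: [-5.3, 0.5, 3.0]
grip_width: 85.2
```

```bash
 python3 - <<'E'
from bench import optics
from h import *
import pickle
f=np.mean([optics.get_image("top")["frame"].astype(float) for i in range(3)],0)[120:175,230:305,::-1]
f=np.clip((f/255)**.5*255,0,255).astype(np.uint8)
cv2.imwrite("pics/t7.png",cv2.resize(f,None,fx=10,fy=10,interpolation=cv2.INTER_CUBIC))
E
```

```text
(no output)
```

View pics/t7.png

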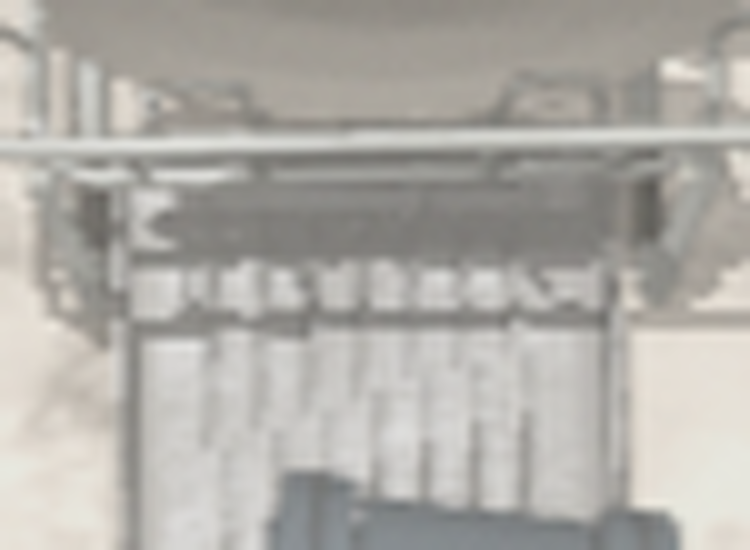

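Call:
{"api": "jog_arm", "payload": {"increments": [[0,0.25,0,0,0,0,1],[0,0.25,0,0,0,0,1],[0,0.25,0,0,0,0,1],[0,0.25,0,0,0,0,1],[0,0.25,0,0,0,0,1]]}}

```text
t: 22.22
eef_pos: [557.5, 3.1, 7.6]
eef_rot: [2.198, 2.241, 0.013]
wrist_force: [-3.6, -0.2, 1.2]
grip_width: 85.2
```

Call:
{"api": "jog_arm", "payload": {"increments": [[0,0.25,0,0,0,0,1],[0,0.25,0,0,0,0,1],[0,0.25,0,0,0,0,1],[0,0.25,0,0,0,0,1],[0,0.25,0,0,0,0,1]]}}

```text
t: 22.85
eef_pos: [582.4, 3.6, 7.8]
eef_rot: [2.198, 2.241, 0.013]
wrist_force: [-2.5, -0.6, -1.6]
grip_width: 85.5
```

Call:
{"api": "jog_arm", "payload": {"increments": [[0,0.25,0,0,0,0,1],[0,0.25,0,0,0,0,1],[0,0.25,0,0,0,0,1],[0,0.25,0,0,0,0,1]]}}

```text
t: 23.35
eef_pos: [602.4, 3.9, 8.1]
eef_rot: [2.198, 2.241, 0.013]
wrist_force: [-2.2, -0.8, -2.4]
grip_width: 85.1
```

```bash
 python3 look.py t8; python3 plan.py 644 0 7 1.589 1
```

```text
0.8 [[241.0, 139.0], [253.0, 139.0], [253.0, 171.0], [241.0, 171.0]] [[722.2, 83.6], [722.0, 45.9], [620.7, 46.8], [621.0, 84.2]] [671.48071383  65.12571916]
37.7 -1.578
101.3 3.133
37.5 1.563
101.2 -0.006
t 23.45 P [603.2   4.    8.5] yaw 1.59 F [-0.1  0.3 -0.9] rel [ 0.01  -0.004  0.001]
[-0.24, 2.03, 0.09, 0.08, -0.03, 0.01, 1]
```

View pics/t8.png

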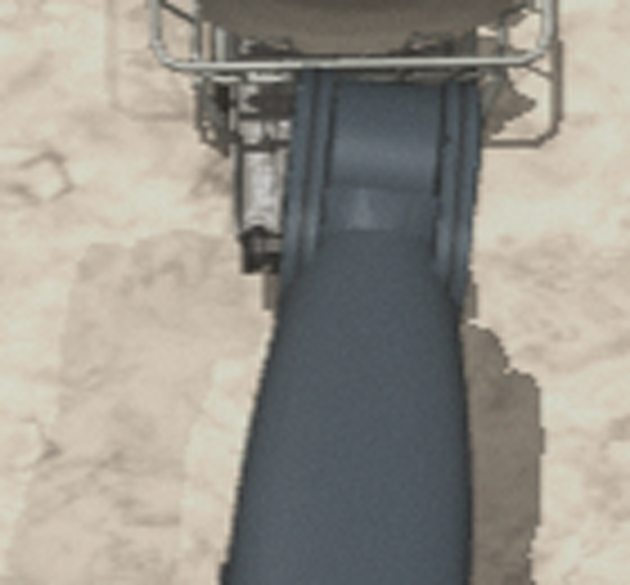

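```bash
 python3 - <<'E'
from h import *
import pickle
from bench import optics
p=pickle.load(open("top.pkl","rb"))
for z in (100,150,200,250,300,400): print(z,[ray(p,190+a/4.5,120+b/4.5,z).round(0)[:2].tolist() for a,b in((305,70),(480,82),(390,80),(350,40))])
q=optics.get_image("side")
cv2.imwrite("pics/s2.png",cv2.resize(q["frame"][90:250,180:340,::-1],None,fx=3.7,fy=3.7,interpolation=cv2.INTER_CUBIC))
q=optics.get_image("wrist")
cv2.imwrite("pics/w8.png",q["frame"][:,:,::-1])
E
```

```text
100 [[715.0, 32.0], [707.0, -83.0], [708.0, -24.0], [735.0, 2.0]]
150 [[705.0, 33.0], [696.0, -77.0], [698.0, -21.0], [724.0, 4.0]]
200 [[694.0, 33.0], [686.0, -72.0], [687.0, -18.0], [712.0, 6.0]]
250 [[683.0, 34.0], [675.0, -66.0], [677.0, -15.0], [700.0, 8.0]]
300 [[672.0, 35.0], [665.0, -61.0], [666.0, -12.0], [689.0, 10.0]]
400 [[650.0, 36.0], [644.0, -50.0], [645.0, -6.0], [665.0, 14.0]]
```

View pics/s2.png

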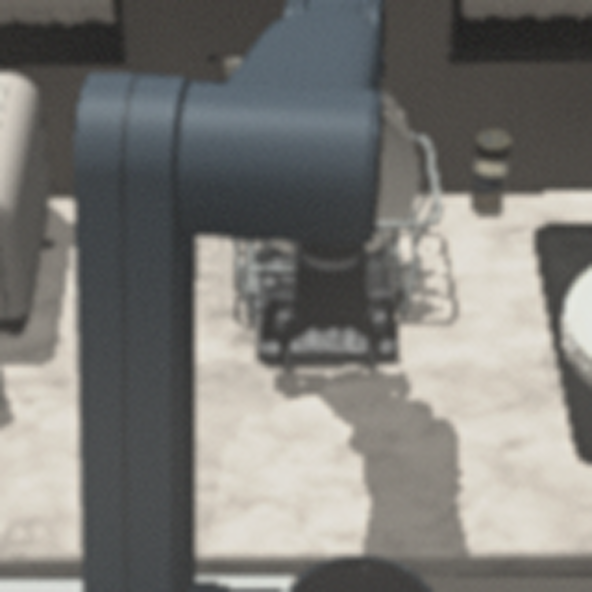

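View pics/w8.png

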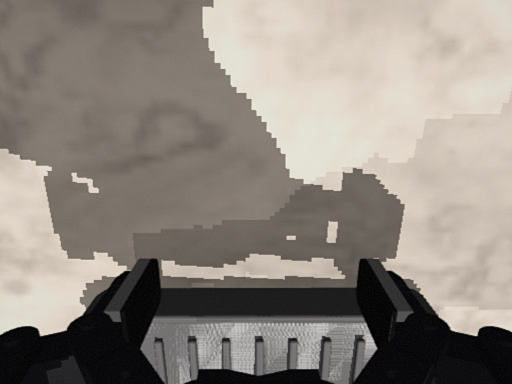

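```bash
 python3 - <<'E'
from h import *
import pickle
p=pickle.load(open("top.pkl","rb"))
for z in (150,200,250): print(z,[ray(p,205+a/6,65+b/6,z).round(0)[:2].tolist() for a,b in((390,218),(200,290),(390,80))])
E
```

```text
150 [[803.0, -3.0], [769.0, 87.0], [870.0, -4.0]]
200 [[788.0, -1.0], [755.0, 85.0], [852.0, -2.0]]
250 [[773.0, 1.0], [741.0, 84.0], [834.0, 1.0]]
```

Call:
{"api": "jog_arm", "payload": {"increments": [[0,0.2,0.05,0,0,0,1],[0,0.2,0,0,0,0,1],[0,0.2,0,0,0,0,1],[0,0.2,0,0,0,0,1],[0,0.2,0,0,0,0,1]]}}

```text
t: 24.18
eef_pos: [621.1, 4.3, 7.8]
eef_rot: [2.199, 2.242, 0.01]
wrist_force: [-5.3, 0.5, 3.2]
grip_width: 85.6
```

Call:
{"api": "jog_arm", "payload": {"increments": [[0,0.15,0,0,0,0,1],[0,0.15,0,0,0,0,1],[0,0.1,0,0,0,0,1]]}}

```text
t: 24.55
eef_pos: [629.5, 4.4, 7.8]
eef_rot: [2.198, 2.241, 0.011]
wrist_force: [-5.9, -0.4, 3.8]
grip_width: 85.4
```

Call:
{"api": "jog_arm", "payload": {"increments": [[0,0.1,0,0,0,0,1],[0,0.1,0,0,0,0,1]]}}

```text
t: 24.8
eef_pos: [633.4, 4.5, 7.8]
eef_rot: [2.198, 2.241, 0.011]
wrist_force: [-5.2, -0.2, 3.5]
grip_width: 85.6
```

Free-sliding force is about 5 N. Now I'll go on in small steps, watching for the stop.

Call:
{"api": "jog_arm", "payload": {"increments": [[0,0.1,0,0,0,0,1],[0,0.1,0,0,0,0,1]]}}

```text
t: 25.05
eef_pos: [637.4, 4.6, 7.7]
eef_rot: [2.199, 2.241, 0.011]
wrist_force: [-5.1, -0.5, 3.4]
grip_width: 85.3
```

Call:
{"api": "jog_arm", "payload": {"increments": [[0,0.08,0,0,0,0,1]]}}

```text
t: 25.18
eef_pos: [639.0, 4.6, 7.8]
eef_rot: [2.199, 2.241, 0.011]
wrist_force: [-5.0, -1.2, 3.2]
grip_width: 85.1
```

Call:
{"api": "jog_arm", "payload": {"increments": [[0,0.08,0,0,0,0,1]]}}

```text
t: 25.3
eef_pos: [639.6, 4.6, 7.8]
eef_rot: [2.2, 2.242, 0.009]
wrist_force: [-9.7, -0.9, 7.7]
grip_width: 85.6
```

Call:
{"api": "jog_arm", "payload": {"increments": [[0,0.08,0,0,0,0,1]]}}

```text
t: 25.42
eef_pos: [639.7, 4.6, 7.7]
eef_rot: [-2.199, -2.241, -0.005]
wrist_force: [-13.2, -1.1, 9.6]
grip_width: 85.5
```

Call:
{"api": "jog_arm", "payload": {"increments": [[0,0.08,0,0,0,0,1]]}}

```text
t: 25.55
eef_pos: [639.7, 4.6, 7.7]
eef_rot: [-2.197, -2.24, -0.001]
wrist_force: [-16.2, -2.2, 11.4]
grip_width: 85.3
```

Call:
{"api": "jog_arm", "payload": {"increments": [[0,-0.2,0,0,0,0,1],[0,-0.4,0,0,0,0,1],[0,-0.8,0,0,0,0,1],[0,-1,0,0,0,0,1],[0,-1,0,0,0,0,1]]}}

```text
t: 26.18
eef_pos: [577.1, 3.5, 7.3]
eef_rot: [2.196, 2.24, 0.017]
wrist_force: [0.1, 0.2, 0.3]
grip_width: 85.7
```

Call:
{"api": "jog_arm", "payload": {"increments": [[0,-1,-1,0,0,0,1],[0,-1,-1,0,0,0,1],[0,-1,-1,0,0,0,1],[0,-1,-1,0,0,0,1],[0,-1,-1,0,0,0,1]]}}

```text
t: 26.8
eef_pos: [476.1, 1.1, 107.2]
eef_rot: [2.196, 2.239, 0.017]
wrist_force: [0.2, 0.2, 0.0]
grip_width: 85.4
```

Call:
{"api": "jog_arm", "payload": {"increments": [[0,-1,-1,0,0,0,1],[0,-1,-1,0,0,0,1],[0,-1,-1,0,0,0,1],[0,-1,-1,0,0,0,1],[0,0,0,0,0,0,1]]}}

```text
t: 27.42
eef_pos: [396.5, -1.0, 187.7]
eef_rot: [2.194, 2.237, 0.02]
wrist_force: [1.0, -0.4, -0.1]
grip_width: 85.3
```

```bash
 python3 look.py t9;python3 plan.py 390 0 200 1.589 1; python3 - <<'E'
from bench import optics
from h import *
f=np.mean([optics.get_image("top")["frame"].astype(float) for i in range(4)],0)[120:175,230:305,::-1]
f=np.clip((f/255)**.5*255,0,255).astype(np.uint8)
cv2.imwrite("pics/t10.png",cv2.resize(f,None,fx=10,fy=10,interpolation=cv2.INTER_CUBIC))
E
```

```text
0.63 [[240.3000030517578, 133.8000030517578], [290.79998779296875, 132.39999389648438], [291.6000061035156, 161.8000030517578], [241.10000610351562, 163.10000610351562]] [[738.9, 85.6], [742.1, -73.4], [648.9, -74.5], [645.9, 83.7]] [693.96251183   5.36120872]
159.1 -1.551
93.3 -3.131
158.2 1.59
93.1 0.02
t 27.525 P [396.1  -0.8 185.5] yaw 1.59 F [ 0.3 -0.8  0.5] rel [ 0.011 -0.004  0.001]
[0.05, -0.3, -0.73, 0.09, -0.03, 0.01, 1]
```

View pics/t10.png

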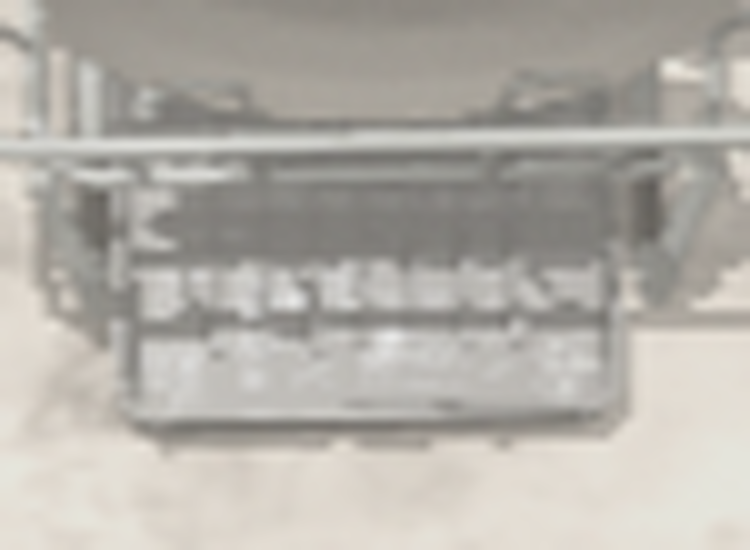

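```bash
 python3 plan.py 430 0 200 -1.29 25 | awk 'NR<3||NR%6==0'
```

```text
t 27.725 P [395.1  -0.6 184.4] yaw 1.59 F [-0.  -0.1  0.4] rel [-0.005 -0.01   2.88 ]
[0.0, 0.07, -0.03, -0.0, -0.0, 0.96, 1]
[0.03, 0.06, -0.03, -0.0, -0.0, 0.96, 1]
[0.06, 0.03, -0.03, -0.0, -0.0, 0.96, 1]
[0.07, -0.02, -0.03, -0.0, -0.0, 0.96, 1]
[0.04, -0.06, -0.03, -0.0, -0.0, 0.96, 1]
```

View pics/t9.png

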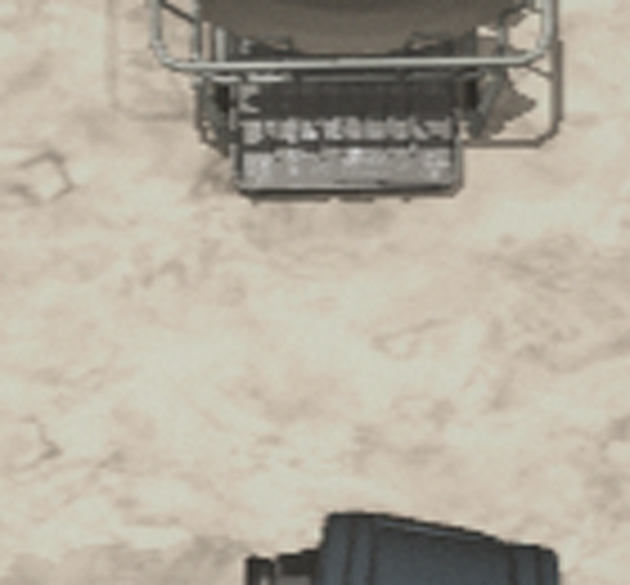

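Call:
{"api": "jog_arm", "payload": {"increments": [[0,0.1,0,0,0,0.96,1],[0,0.1,0,0,0,0.96,1],[0,0,0,0,0,0.96,1],[0,0,0,0,0,0.96,1],[0,0,0,0,0,0.96,1]]}}

```text
t: 28.35
eef_pos: [399.1, -0.8, 184.6]
eef_rot: [-2.749, -1.52, -0.012]
wrist_force: [0.5, -0.3, -0.3]
grip_width: 85.1
```

Call:
{"api": "jog_arm", "payload": {"increments": [[0,0,0,0,0,0.96,1],[0,0,0,0,0,0.96,1],[0,0,0,0,0,0.96,1],[0,0,0,0,0,0.96,1],[0,0,0,0,0,0.96,1]]}}

```text
t: 28.98
eef_pos: [399.1, -0.8, 184.6]
eef_rot: [-3.065, -0.677, -0.011]
wrist_force: [-0.2, 0.5, -0.2]
grip_width: 85.5
```

Call:
{"api": "jog_arm", "payload": {"increments": [[0,0,0,0,0,0.96,1],[0,0,0,0,0,0.96,1],[0,0,0,0,0,0.96,1],[0,0,0,0,0,0.96,1],[0,0,0,0,0,0.96,1]]}}

```text
t: 29.6
eef_pos: [399.1, -0.8, 184.6]
eef_rot: [-3.129, 0.222, -0.01]
wrist_force: [-0.3, 1.4, -0.7]
grip_width: 85.7
```

Call:
{"api": "jog_arm", "payload": {"increments": [[0,0,0,0,0,0.96,1],[0,0,0,0,0,0.96,1],[0,0,0,0,0,0.96,1],[0,0,0,0,0,0.96,1],[0,0,0,0,0,0.96,1]]}}

```text
t: 30.22
eef_pos: [399.1, -0.8, 184.6]
eef_rot: [-2.936, 1.101, -0.007]
wrist_force: [0.6, 0.4, 0.1]
grip_width: 85.6
```

Call:
{"api": "jog_arm", "payload": {"increments": [[0,0,0,0.2,0,0.96,1],[0,0,0,0.2,0,0.96,1],[0,0,0,0.6,0,0.7,1],[0,0,0,1,0,0,1],[0,0,0,1,0,0,1]]}}

```text
t: 30.85
eef_pos: [399.4, -0.7, 185.2]
eef_rot: [-2.44, 1.379, -0.244]
wrist_force: [-0.1, -0.4, -0.1]
grip_width: 85.6
```

Call:
{"api": "jog_arm", "payload": {"increments": [[0,0,0,1,0,0,1],[0,0,0,1,0,0,1],[0,0,0,1,0,0,1],[0,0,0,1,0,0,1],[0,0,0,0,0,0,1]]}}

```text
t: 31.48
eef_pos: [398.1, -1.6, 182.7]
eef_rot: [-2.04, 1.167, -0.505]
wrist_force: [-0.1, -0.2, 0.5]
grip_width: 85.2
```

```bash
python3 - <<'E'
from bench import optics,monitor
from h import *
import pickle
p=optics.get_image("wrist");cv2.imwrite("pics/w9.png",cv2.resize(p["frame"][:,:,::-1],(800,600),interpolation=cv2.INTER_CUBIC));print(p["origin"],p["attitude"],monitor.state()["eef_pos"])
pickle.dump(p,open("w9.pkl","wb"))
E
```

```text
[362.69128286 -25.74431493 329.30267366] [ 0.48334137 -0.25475614 -1.01216832] [398.72686405  -1.49597774 184.24492984]
```

View pics/w9.png

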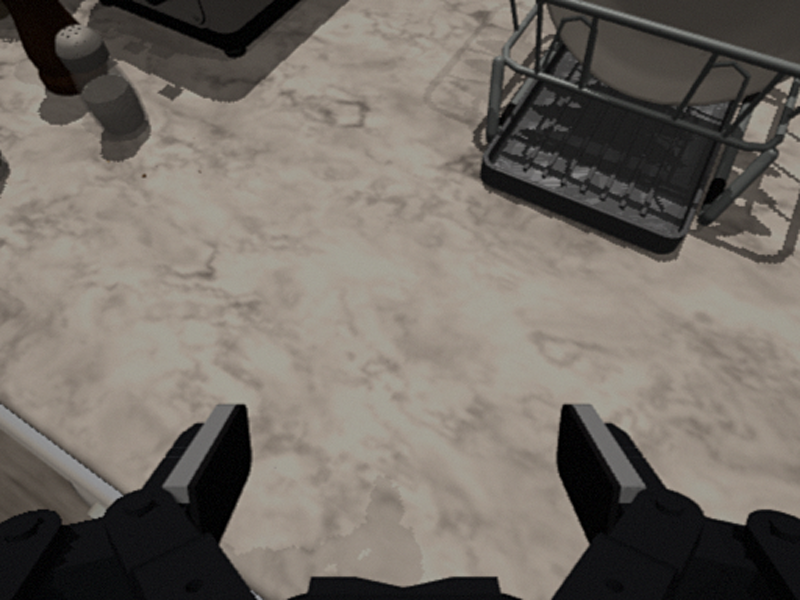

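```bash
python3 - <<'E'
from h import *
import pickle
p=pickle.load(open("w9.pkl","rb"))
q=lambda a,z:ray(p,(a[0]+.5)*.64-.5,(a[1]+.5)*.64-.5,z)[:2].round(1)
print("right foot",q((708,222),0),q((705,218),5))
print("left foot",q((492,137),5))
print("near end bottom",q((510,194),0),q((640,244),0),"rim",q((520,176),20),q((640,222),20))
f=p["frame"][:,:,::-1]
f=np.clip((f/255.)**.5*255,0,255).astype(np.uint8)
cv2.imwrite("pics/w10.png",cv2.resize(f[10:170,300:512],None,fx=3.7,fy=3.7,interpolation=cv2.INTER_CUBIC))
E
```

```text
right foot [699.5 -88.8] [697.  -84.9]
left foot [694.3  92. ]
near end bottom [649.5  53.4] [653.7 -51. ] rim [652.1  49.7] [654.8 -43.2]
```

View pics/w10.png

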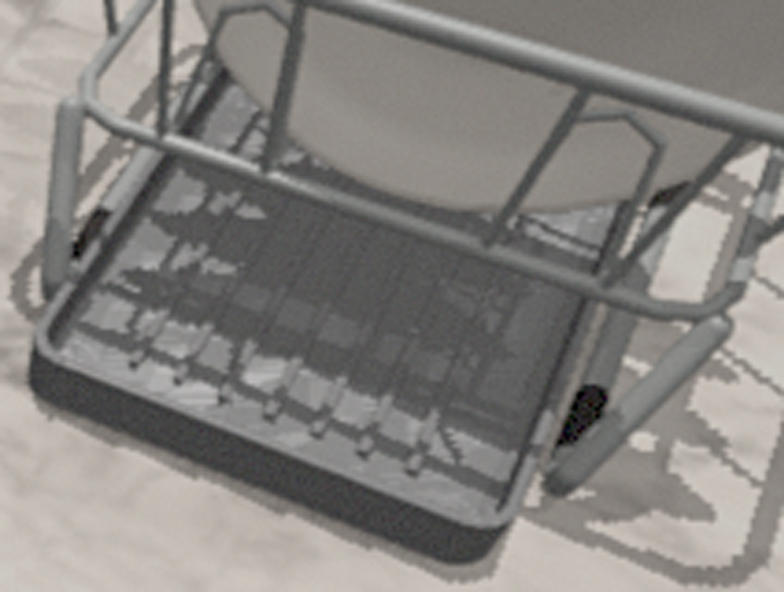

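```bash
python3 - <<'E'
from h import *
import pickle
from bench import optics
P=[optics.get_image("top") for i in range(6)]
p=P[0];pickle.dump(p,open("top.pkl","wb"))
f=np.mean([x["frame"].astype(float) for x in P],0)
np.save("topavg.npy",f)
f=np.clip((f/255)**.5*255,0,255).astype(np.uint8)[68:173,218:323,::-1]
cv2.imwrite("pics/t11.png",cv2.resize(f,None,fx=5.7,fy=5.7,interpolation=cv2.INTER_CUBIC))
E
```

```text
(no output)
```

View pics/t11.png

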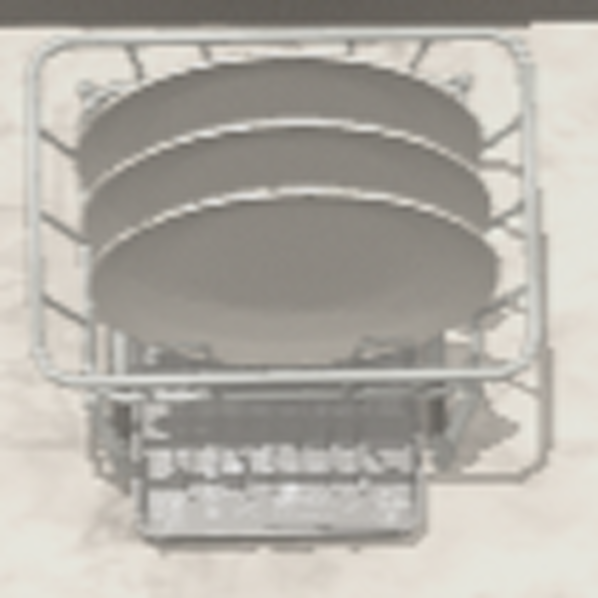

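```bash
python3 - <<'E'
from h import *
import pickle
p=pickle.load(open("top.pkl","rb"))
g=lambda a,b,z:ray(p,218+(a+.5)/5.7-.5,68+(b+.5)/5.7-.5,z)[:2]
for z in(80,90,100,110,120):
    F,B,L,Rr=g(285,386,z),g(285,34,z),g(32,210,z),g(537,210,z)
    print(z,"front",F.round(1),"back",B.round(1),"depth",(B-F)[0].round(1),"width",(L-Rr)[1].round(1),"mid x",((F+B)/2)[0].round(1)-119.5,"mid y",((L+Rr)/2).round(1))
print("near end rim",g(210,541,20),g(350,534,20),g(145,500,20),g(426,500,20))
E
```

```text
80 front [720.4   2.2] back [9.101e+02 1.000e-01] depth 189.7 width 267.2 mid x 695.7 mid y [814.7   1.2]
90 front [718.2   2.6] back [9.063e+02 5.000e-01] depth 188.1 width 265.0 mid x 692.8 mid y [811.7   1.6]
100 front [716.    2.9] back [9.026e+02 9.000e-01] depth 186.5 width 262.8 mid x 689.8 mid y [808.8   2. ]
110 front [713.9   3.3] back [898.8   1.3] depth 185.0 width 260.5 mid x 686.9 mid y [805.8   2.4]
120 front [711.7   3.7] back [895.1   1.7] depth 183.4 width 258.3 mid x 683.9 mid y [802.9   2.8]
near end rim [647.46490815  42.05242186] [650.76877361 -34.93252039] [670.45419027  77.58440587] [669.33071306 -77.043101  ]
```

```bash
python3 - <<'E'
from bench import order,monitor
print(monitor.state()["t"],monitor.state()["wrist_force"]);print(order.close_job())
E
```

```text
31.825 [-0.45114924  0.72239133  0.55337322]
the job is handed in; nothing more can be done
None
```

I pushed the tray sideways into line with the open fingertips, then straight in between the feet until it stopped against the back, and handed in at 31.8 s. I then backed the arm off clear of everything. No verdict was reported, so the points below are my own checks.

**Stop contact:** the pushing force rose from about 5 N while sliding to about 16 N, with the fingers held at x = 639.7 mm. I take this as the stop wire, since nothing else low over the gap was within reach.

**Alignment:** in the last top image the tray lies within about 1 mm of the rack's centre line. Its angle is about 0.02 rad, against about 0.018 rad for the rack.

**Depth:** this was the check that did not agree well.
- Measured from the basket rim in the top image, the tray is at about 60–62 mm, inside the 58–70 mm limit but short of the nominal 64.
- Measured from the feet, the top and wrist images spread between about 56 and 64 mm. I trusted the hard stop over these and did not push a second time.

**Other things:** I did not measure the salt shaker, spice jar, pepper mill or garlic again at the end. The arm's path stayed well clear of them and the rack, and the only contact forces I saw came from pushing the tray.

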